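Let the large bearing balls out of the dispenser

ROBOT

A 6-joint arm with a two-finger parallel gripper is mounted at the origin on the work surface. World frame = base frame: x ahead of the robot, y to its left, z up, the work surface at z = 0. Lengths are in mm, angles in rad, forces in N, time in s.
With the tool pointing down it reaches from about 250 to 775 mm from the base axis. Payload 4 kg.
Tool frame: the origin (TCP) lies at the very end of the fingers, on their centre line; the grasp point (between the pads) lies arm.hold_point_z behind it (arm.hold_point_z is the distance from the TCP to the grasp point, in mm); z points along the fingers, y is the line along which they close (so a half turn about z gives the same grasp; the last joint's range is limited). The gripper opens to 85 mm and grips with 20 to 120 N. Pads are 22 mm wide; open, the fingers measure 114 mm over their backs; the gripper's body (76 mm by 85 mm) begins 54 mm behind the grasp point. The pads swing forward as they close: fully open they stand 13 mm farther back than shut.
Start: joints at [-1.452, 0.087, 1.371, -0, 1.684, -0.103], TCP at [120.988, -536.544, 231.341] pointing down, gripper open.
Joint ranges: [-3.1, 3.1], [-0.76, 2.03], [0.27, 2.55], [-1.08, 4.22], [0.17, 2.65], [-2.57, 2.57]. Speed limits (rad/s): [2.79, 2.79, 3.14, 3.14, 3.14, 3.14].

INTERFACE

Orientations are given as a unit quaternion [x, y, z, w].
In Python, from workcell import arm gives the robot as it stands.
- The arm moves only by the shell command python3 -m crank 'ROWS'. ROWS is JSON, one flat list of numbers, 7 for each row, row after row: the shift along the tool's x, y, z in mm, then the turn, a rotation vector about the tool's x, y, z in degrees, then the finger opening in mm, from 0 to 85.4. A call has 1 to 8 rows; each row shifts and turns the commanded pose from where the row before left it, along the tool's axes as they then stand; what a row does not reach is not made up. A row lasts 1/10 s, in which the tool goes at most 50 mm and 8.59 degrees, less where a joint would pass 70% of its speed; a pose out of reach is approached as far as the arm can. A call with a gripper value outside its range is refused whole. The fingers move at their own pace and stop on an object; the grip force is fixed at half the most. Time passes only in rows, so rows that do not move let the fingers close. It gives the time, the measured TCP pose, the force, the opening and the grip force at its end, in the units of the state.
- arm.read_state(): the state, without advancing time (a new reading comes with each control period).
- arm.capture(name): name is "scene" or "side" or "wrist"; returns a dict with "img" (400x640x3 uint8, blue, green, red), "fx", "fy", "cx", "cy" (pixels), "rvec" (rotation vector, rad) and "tvec" (3), from world to camera coordinates, as OpenCV has them. Camera axes: x right, y down, z forward; pixel columns grow to the right and rows downward; lengths in mm; the calibration is good to about 2 mm. A picture is of the moment at which its call begins. There is no depth.
- arm.close_job(): hands the job in; it is judged then, once.
Trained networks look in a picture, given as the dict that the camera call returned (one of the last four; its "shot" number tells which), for a name from the list of things; names that differ only in an ending like _2 or _b are one class to them, and where a whole thing is asked for, a point or a joint stands for the part that bears it (a point fixed in the world has none). Each returns a list of dicts, best first, with "confidence" (0 to 1); they miss things now and then, are a little off and sometimes report something else, mostly with a low value. They report only what shows in the picture. A call takes as long as a camera call.
- arm.search_frame(picture, name): "bbox" ([left, top, right, bottom] in pixels, round what is visible of it).
The state is a dict: "clock": time; "joints": joint angles; "joint_vel": joint speeds; "joint_efforts": joint torques, N m; "eef_pos": TCP position; "orientation": TCP orientation; "force": force on the tool from outside, world axes, zero at the start; "torque": the same for the moment, N m; "finger_gap": opening from 0.0 (shut) to 1.0 (fully open); "gripper_force": force on a finger pad.
Only numpy, scipy, OpenCV 4.12 (cv2) and the standard library are available. Lean on these libraries where they do the work, as an engineer would, in place of code of your own. Each camera call takes 0.05 s, during which the arm holds its last target. There are 200 camera calls.

TASK

At the dispenser that holds the larger steel balls, push the catch drawer fully home with the fingertips, then press the plate of its rocking lever right down so that the gate lifts, and keep it down until all three balls have run into the drawer; then let the lever come back up. Only push and press: do not touch the balls or the gate blade, and leave the other dispenser and the tools lying about as they are.

Things in the scene. Friction and masses are not known exactly. Their poses are not given: they have to be found in the camera images.
- big_dispenser: fixed grey ball dispenser with three LARGE steel balls (25 mm); the two stand left and right in either order. 215 mm deep, 82 wide. Origin on the bench under the gate, mid lane; +x from drawer front up the lane to the rear, +y to the lever's pressing plate. Lane floor 56 mm above the bench at the gate, climbing 12 degrees to x = 128 mm; balls queue behind the gate in the open lane
- big_drawer (a joint): slide of its catch drawer, m: 0 = fully home at a hard stop, grows to 0.07 pulled out along the dispenser's -x; starts 0.04 to 0.065. Friction about 1.5 N; stays where left. Open-topped, 72 x 58 mm inside, side walls 38 mm above the bench. Pulled out, it misses the balls
- big_drawer_front (a point): centre of the outer face of the drawer's flat front plate (78 mm wide, 8 to 54 mm above the bench, no handle); at joint value 0 it is at dispenser x = -95 mm, y = 0, 31 mm above the bench
- big_drawer_in (a point): centre of the drawer's inner floor, 12 mm above the bench; axes as the dispenser's; at joint value 0 it is at dispenser x = -50 mm
- big_lever (a joint): tilt of its rocking lever, rad: 0 = at rest, gate down; 0.6 = plate fully down (hard stop), gate up; balls pass from about 0.5. A spring returns it: 3 N at the plate to start, 6.5 N at the bottom. Turns about a pin along dispenser x at y = +50 mm, 109 mm above the bench, between post plates 118 mm high
- big_paddle (a point): centre of the top of the lever's 40 x 40 mm steel pressing plate, 60 mm from the pin: at rest dispenser x = 0, y = +105 mm, 134 mm above the bench, sloping 0.3 rad down towards the pin; fully pressed y = +110 mm, 99 mm above the bench, sloping 0.3 rad the other way
- big_gate (a point): middle of the gate blade, steel, 34 mm wide, 36 high, 4 thick, on the lever's other end; at rest it closes the lane; this point is then at dispenser x = -2 mm, y = 0, 77 mm above the bench
- big_ball0: centre of loose steel ball 0 (25 mm in diameter) of the big dispenser; 0 is next to the gate, 2 the hindmost
- big_ball1: centre of loose steel ball 1 (25 mm in diameter) of the big dispenser; 0 is next to the gate, 2 the hindmost
- big_ball2: centre of loose steel ball 2 (25 mm in diameter) of the big dispenser; 0 is next to the gate, 2 the hindmost
- small_dispenser: fixed grey ball dispenser with three SMALL steel balls (15 mm); the two stand left and right in either order. 215 mm deep, 82 wide. Origin on the bench under the gate, mid lane; +x from drawer front up the lane to the rear, +y to the lever's pressing plate. Lane floor 56 mm above the bench at the gate, climbing 12 degrees to x = 128 mm; balls queue behind the gate in the open lane
- small_drawer_front (a point): centre of the outer face of the front plate of the small dispenser's own catch drawer (alike, also pulled out 40 to 65 mm, to be left so)
- small_lever (a joint): tilt of the small dispenser's rocking lever, rad, as that of the big one; to be left at 0
- small_ball0: centre of loose steel ball 0 (15 mm in diameter) of the small dispenser; 0 is next to the gate, 2 the hindmost
- small_ball1: centre of loose steel ball 1 (15 mm in diameter) of the small dispenser; 0 is next to the gate, 2 the hindmost
- small_ball2: centre of loose steel ball 2 (15 mm in diameter) of the small dispenser; 0 is next to the gate, 2 the hindmost
- socket: loose bystander: upright steel socket 28 mm in diameter, 42 mm tall; origin under its centre; stands by the big dispenser
- awl: loose bystander: awl lying on the bench by the small dispenser, wooden handle 28 mm thick, 155 mm long over all; origin on the bench under its middle, point towards its +x
- wrench: loose bystander: flat steel wrench lying in front, between the dispensers
- hammer: loose bystander: hammer lying at the left
- screwdriver: loose bystander: screwdriver lying at the right
- wood_block: loose bystander: wooden block 160 x 70 x 45 mm at the right; origin under its centre
- kettle: loose bystander: black iron kettle 100 mm across and 120 mm tall over its bail, beyond the dispensers; origin under its centre

How it is judged (in metres and radians):
On the way, in this order (a step that is already met when the one before it is completed fails the run):
1. the big dispenser's drawer is pushed home with the gate still down (value of joint big_drawer below 0.006 m and value of joint big_lever below 0.2 rad), for 0.2 s.
2. the lever is pressed down and the gate is up (value of joint big_lever above 0.48 rad and value of joint big_drawer below 0.006 m), for 0.1 s.
3. all three large balls are in the drawer while the lever is still held down (x of big_ball0 in the frame of big_drawer_in between -0.037 and 0.037 m and y of big_ball0 in the frame of big_drawer_in between -0.03 and 0.03 m and z of big_ball0 in the frame of big_drawer_in between 0 and 0.036 m and x of big_ball1 in the frame of big_drawer_in between -0.037 and 0.037 m and y of big_ball1 in the frame of big_drawer_in between -0.03 and 0.03 m and z of big_ball1 in the frame of big_drawer_in between 0 and 0.036 m and x of big_ball2 in the frame of big_drawer_in between -0.037 and 0.037 m and y of big_ball2 in the frame of big_drawer_in between -0.03 and 0.03 m and z of big_ball2 in the frame of big_drawer_in between 0 and 0.036 m and value of joint big_lever above 0.4 rad), for 0.2 s.
At the end, for the whole second after the job is handed in: all three large balls lie inside the big dispenser's drawer, the drawer is within 6 mm of home, and its lever is back at rest (below 0.06 rad) (x of big_ball0 in the frame of big_drawer_in between -0.037 and 0.037 m and y of big_ball0 in the frame of big_drawer_in between -0.03 and 0.03 m and z of big_ball0 in the frame of big_drawer_in between 0 and 0.036 m and x of big_ball1 in the frame of big_drawer_in between -0.037 and 0.037 m and y of big_ball1 in the frame of big_drawer_in between -0.03 and 0.03 m and z of big_ball1 in the frame of big_drawer_in between 0 and 0.036 m and x of big_ball2 in the frame of big_drawer_in between -0.037 and 0.037 m and y of big_ball2 in the frame of big_drawer_in between -0.03 and 0.03 m and z of big_ball2 in the frame of big_drawer_in between 0 and 0.036 m and value of joint big_drawer below 0.006 m and value of joint big_lever below 0.06 rad); the robot touches nothing.
It fails at once if a ball was touched by the robot (contact force between any of the fingers, the arm and big_ball0 above 0.3 N or contact force between any of the fingers, the arm and big_ball1 above 0.3 N or contact force between any of the fingers, the arm and big_ball2 above 0.3 N or contact force between any of the fingers, the arm and small_ball0 above 0.3 N or contact force between any of the fingers, the arm and small_ball1 above 0.3 N or contact force between any of the fingers, the arm and small_ball2 above 0.3 N).
It fails at once if a ball was lifted (height (world z) of any of big_ball0, big_ball1, big_ball2, small_ball0, small_ball1, small_ball2 above 0.13 m).
It fails at once if the gripper went to the gate blade (grasp point within 40 mm of its middle) instead of the pressing plate (distance between the grasp point and big_gate below 0.04 m).
It fails at once if the dispenser with the small balls was operated (value of joint small_lever above 0.12 rad or distance of small_drawer_front from where it was at the start of the episode above 0.012 m).
It fails at once if something lying about was moved by more than 30 mm (distance of any of socket, awl, wrench, hammer, screwdriver, wood_block, kettle from where it was at the start of the episode above 0.03 m).
It also fails if it takes over 45 s, if anything falls off the work surface, if the arm or the gripper's body presses on something with over 40 N, if the wrist force passes 120 N, or if a joint passes its speed limit or range.

## Working session

There is one attempt and no reset: what is moved stays moved. The work goes in short steps, Python scripts to look and compute and a shell command to move; the robot and the scene stay as the last step left them, time stands still between calls to the robot, and variables do not carry over. Pictures are saved under pics/ and viewed, at most 10 in all, crops included, and the job is handed in when it is done.

```bash
mkdir -p pics; ls; python3 - <<'E'
from workcell import arm
import cv2
print(arm.hold_point_z, arm.read_state())
for n in ["scene","side"]:
    p=arm.capture(n); cv2.imwrite(f"pics/{n}0.png",p["img"])
    print(n,[p[k] for k in("fx","fy","cx","cy")],p["rvec"],p["tvec"])
    for q in ["big_dispenser","small_dispenser","big_drawer_front","big_paddle","big_ball0","small_ball0","socket","awl"]:
        print(q,[( [round(v) for v in d["bbox"]],round(d["confidence"],2)) for d in arm.search_frame(p,q)][:4])
E
```

```text
pics
18.700000000000003 {'clock': 0.0, 'joints': array([-1.45210488e+00,  8.79784236e-02,  1.37230706e+00, -3.43235021e-05,
        1.68359768e+00, -1.03095328e-01]), 'joint_vel': array([ 1.20578676e-03, -8.23678294e-05,  2.07423309e-03, -3.95112210e-04,
       -1.29612689e-03,  1.57352300e-04]), 'joint_efforts': array([-2.51345173e-04, -3.51858330e+01, -3.13276613e+01, -1.75750311e-04,
        1.05333710e-02, -1.08865765e-05]), 'eef_pos': array([ 120.91109519, -536.01813497,  230.09954243]), 'orientation': array([ 9.93857186e-01,  1.10664271e-01, -2.59850226e-05, -1.14508486e-03]), 'force': array([ 0.79197801, -0.59662931, -0.29572858]), 'torque': array([-0.02170916,  0.02092689,  0.00650996]), 'gripper_force': 0.0, 'finger_gap': 0.9996689466281456}
scene [439.5136098279741, 439.5136098279741, 321.4789111813025, 199.70850284272376] [ 1.57547996  1.80139324 -0.86261178] [  76.35867261 -281.12317791 1685.63500872]
big_dispenser [([214, 184, 294, 269], 0.91), ([241, 191, 296, 212], 0.18)]
small_dispenser [([353, 190, 435, 282], 0.82), ([239, 212, 250, 218], 0.68), ([218, 183, 296, 267]
[... 241 characters left out ...]
[265, 239, 274, 264], 0.69)]
socket []
awl [([412, 198, 421, 233], 0.69)]
side [393.34268392658987, 393.34268392658987, 320.66172433542965, 202.66329005285414] [ 0.09836001 -2.6901032   1.52403032] [ 558.00593167  117.50707868 1275.81988969]
big_dispenser [([270, 176, 346, 215], 0.77)]
small_dispenser [([249, 219, 350, 283], 0.65), ([277, 237, 297, 251], 0.32)]
big_drawer_front [([321, 193, 347, 206], 0.75), ([320, 173, 345, 180], 0.66)]
big_paddle [([299, 179, 306, 186], 0.58)]
big_ball0 [([269, 174, 347, 215], 0.35)]
small_ball0 [([297, 181, 304, 186], 0.34), ([321, 191, 344, 207], 0.31)]
socket [([272, 201, 282, 212], 0.48)]
awl [([254, 220, 346, 282], 0.66), ([308, 279, 356, 291], 0.57)]
```

```bash
python3 - <<'E'
import cv2,numpy as np
a=cv2.imread("pics/scene0.png")[150:300,160:460]; cv2.imwrite("pics/a.png",cv2.resize(a,(800,400),interpolation=3))
b=cv2.imread("pics/side0.png")[155:305,200:400]; cv2.imwrite("pics/b.png",cv2.resize(b,(800,600),interpolation=3))
E
```

```text
(no output)
```

View pics/a.png

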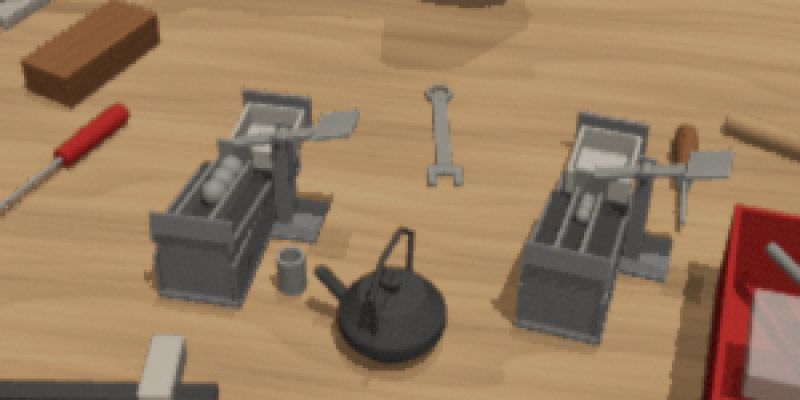

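View pics/b.png

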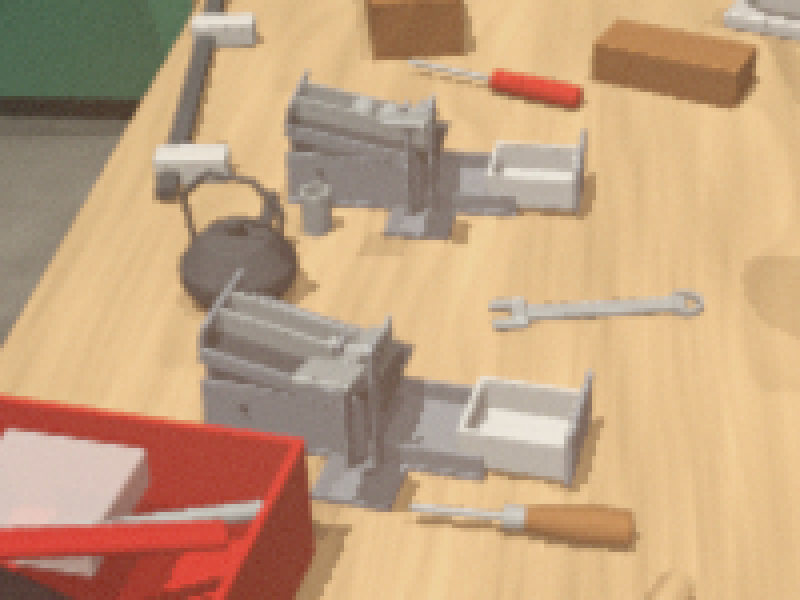

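The big dispenser is the one at the left of the scene picture (ball queue at crop (222,176), plate at (337,124), drawer front's top edge (243,92)–(311,98)). The wrench is at crop (440,135) and the socket at (291,272), beside the dispenser's rear. In the side view it is the upper one, with its drawer out at (540,175). Next I fit its pose from these points.

```bash
cat > h.py <<'E'
import numpy as np,cv2
from scipy.optimize import least_squares
from scipy.spatial.transform import Rotation as R
CAL={"scene":(439.51,321.48,199.71,[1.57547996,1.80139324,-0.86261178],[76.35867,-281.12318,1685.635]),
"side":(393.34,320.66,202.66,[0.09836001,-2.6901032,1.52403032],[558.00593,117.50708,1275.81989])}
def proj(P,c):
    f,cx,cy,r,t=c; K=np.array([[f,0,cx],[0,f,cy],[0,0,1.]])
    return cv2.projectPoints(np.array(P,float).reshape(-1,1,3),np.array(r),np.array(t),K,None)[0].reshape(-1,2)
def world(q,P):
    c,s=np.cos(q[2]),np.sin(q[2]); P=np.atleast_2d(np.array(P,float))
    return np.c_[q[0]+c*P[:,0]-s*P[:,1],q[1]+s*P[:,0]+c*P[:,1],P[:,2]]
def model(d): return np.array([[128,-41,0],[128,41,0],[0,105,134],[-95-d,-39,54],[-95-d,39,54],[13,0,71],[38,0,76],[62,0,81]],float)
E
python3 - <<'E'
from h import *
sc=np.array([[160,292],[237,302],[337,124],[243,92],[311,98],[232,163],[222,176],[212,188]])/2.667+[160,150]
sd=np.array([[290,205],[586,131],[578,213]])/4+[200,155]
def res(q):
    d=q[3]; r=proj(world(q,model(d)),CAL["scene"])-sc
    r2=proj(world(q,[[128,41,0],[-95-d,-39,54],[-95-d,39,8]]),CAL["side"])-sd
    return np.r_[r.ravel(),r2.ravel()]
s=least_squares(res,[500,-150,0,50],loss="soft_l1"); q=s.x
print(q,np.degrees(q[2])); print(res(q).reshape(-1,2).round(1))
d=q[3]
print(world(q,[[0,105,134],[-95-d,0,31],[-95,0,31],[-2,0,77]]).round())
# bystanders on bench
def back(uv,c,z):
    f,cx,cy,r,t=c; M=cv2.Rodrigues(np.array(r))[0]; o=-M.T@np.array(t); v=M.T@np.array([(uv[0]-cx)/f,(uv[1]-cy)/f,1]); return (o+v*(z-o[2])/v[2]).round()
for n,p,z in [("socket",(291,257),42),("wrench near",(437,90),0),("wrench far",(445,178),0),("kettle",(392,290),60),("bail top",(405,232),115),("drv",(120,110),10),("tip",(5,208),5),("small paddle",(712,165),134),("smallfront",(612,125),54)]:
    print(n,back(np.array(p)/2.667+[160,150],CAL["scene"],z))
E
```

```text
[ 620.61716519 -195.96231872   -6.35703876   41.39116814] -364.23149093250646
[[-0.8 -0.5]
 [ 0.9  0.7]
 [-0.7 -1.2]
 [ 0.3 -1.7]
 [ 0.4 -0.5]
 [-0.2  0.7]
 [ 0.2  0.3]
 [ 0.6  0.3]
 [ 0.6 -1.1]
 [-0.5 -0.9]
 [-0.9 -0.1]]
[[ 628.  -91.  134.]
 [ 485. -186.   31.]
 [ 526. -189.   31.]
 [ 619. -196.   77.]]
socket [ 724. -118.   42.]
wrench near [381. -21.   0.]
wrench far [540.   7.   0.]
kettle [771. -15.  60.]
bail top [753.  -6. 115.]
drv [ 486. -372.   10.]
tip [ 658. -435.    5.]
small paddle [644. 263. 134.]
smallfront [491. 180.  54.]
```

```bash
python3 -m crank '[0,0,0,0,0,8.45,0, 0,0,0,0,0,8.45,0, 23.5,-31.3,0,0,0,0,0, 23.5,-31.3,0,0,0,0,0, 23.5,-31.3,0,0,0,0,0, 23.5,-31.3,0,0,0,0,0, 23.5,-31.3,0,0,0,0,0, 23.5,-31.3,0,0,0,0,0]'
```

```text
clock: 1.7
eef_pos: [276.2, -358.3, 231.5]
orientation: [0.999, -0.037, 0.0, 0.0]
force: [0.2, -0.0, -0.6]
finger_gap: -0.002
gripper_force: 0.0
```

```bash
python3 -m crank '[23.5,-31.3,0,0,0,0,0, 23.5,-31.3,0,0,0,0,0, 23.5,-31.3,0,0,0,0,0, 23.5,-31.3,0,0,0,0,0, 23.5,-31.3,0,0,0,0,0, 23.5,-31.3,0,0,0,0,0, 0,0,0,0,0,0,0]'
python3 - <<'E'
from workcell import arm
import cv2
from scipy.spatial.transform import Rotation as R
s=arm.read_state(); print(s["eef_pos"],R.from_quat(s["orientation"]).as_matrix().round(3),s["finger_gap"])
p=arm.capture("wrist"); cv2.imwrite("pics/w1.png",p["img"]); print([p[k] for k in("fx","fy","cx","cy","rvec","tvec")])
E
```

```text
clock: 2.4
eef_pos: [431.8, -179.2, 231.3]
orientation: [0.999, -0.033, 0.001, -0.001]
force: [-0.2, -0.8, 0.1]
finger_gap: 0.001
gripper_force: 0.0
[ 431.82994662 -179.21542204  231.29479963] [[ 0.998 -0.067  0.001]
 [-0.067 -0.998  0.002]
 [ 0.001 -0.002 -1.   ]] 0.0009889955224841056
[295.79431302974564, 295.79431302974564, 320.06568220724114, 200.14122715086447, array([-2.01559369,  2.15328515,  0.28452581]), array([-150.78047068,  393.72237378,  493.02563985])]
```

View pics/w1.png

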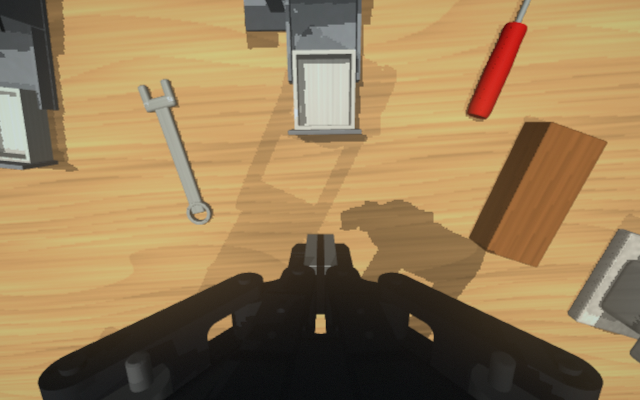

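The wrist view shows the drawer ahead, with the front plate's top edge running from (289,131) to (366,133). The wrench is at the left, with its near ring at (200,212). I back-project the drawer corners to check the pose.

```bash
cat >> h.py <<'E'
def back(uv,c,z):
    f,cx,cy,r,t=c; M=cv2.Rodrigues(np.array(r,float))[0]; o=-M.T@np.array(t); v=M.T@np.array([(uv[0]-cx)/f,(uv[1]-cy)/f,1]); return (o+v*(z-o[2])/v[2]).round(1)
W1=(295.794,320.066,200.141,[-2.01559369,2.15328515,0.28452581],[-150.78047,393.72237,493.02564])
E
python3 - <<'E'
from h import *
for p,z in [((289,132),54),((366,133.5),54),((293,52),38),((355,52),38)]: print(p,back(p,W1,z))
M=cv2.Rodrigues(np.array(W1[3]))[0]; print(-M.T@np.array(W1[4]))
q=[620.6,-196,-6.357]
print(proj(world(q,[[-136,-39,54],[-136,39,54],[-140,0,54],[-60,36,38],[-60,-36,38]]),W1).round())
E
```

```text
(289, 132) [ 487.7 -150.6   54. ]
(366, 133.5) [ 480.8 -231.6   54. ]
(293, 52) [ 567.6 -160.6   38. ]
(355, 52) [ 563.3 -224.7   38. ]
[ 496.96902871 -184.24066586  374.03676025]
[[360. 133.]
 [286. 132.]
 [323. 136.]
 [289.  57.]
 [358.  57.]]
```

```bash
python3 -m crank '[0,9,45,0,0,0.5,0, 0,0,45,0,0,0,0, 0,0,45,0,0,0,0, 0,0,45,0,0,0,0, 0,0,22,0,0,0,0, 15,0,0,0,0,0,0, 15,0,0,0,0,0,0, 0,0,0,0,0,0,0]'
```

```text
clock: 3.25
eef_pos: [459.5, -195.6, 29.4]
orientation: [0.999, -0.042, 0.0, 0.0]
force: [-0.3, 0.3, -0.5]
finger_gap: 0.003
gripper_force: 0.0
```

```bash
python3 -m crank '[10,0,0,0,0,0,0, 8,0,0,0,0,0,0, 8,0,0,0,0,0,0, 8,0,0,0,0,0,0, 5,0,0,0,0,0,0, 5,0,0,0,0,0,0, 0,0,0,0,0,0,0]'
```

```text
clock: 3.95
eef_pos: [503.7, -197.6, 29.4]
orientation: [0.999, -0.041, 0.001, 0.0]
force: [-0.8, -0.5, 0.5]
finger_gap: -0.004
gripper_force: 0.0
```

```bash
python3 -m crank '[3,0,0,0,0,0,0, 3,0,0,0,0,0,0, 3,0,0,0,0,0,0, 3,0,0,0,0,0,0]'
```

```text
clock: 4.35
eef_pos: [514.8, -198.3, 29.2]
orientation: [0.999, -0.041, -0.0, -0.0]
force: [-1.4, 1.0, 0.8]
finger_gap: -0.0
gripper_force: 0.8
```

```bash
python3 -m crank '[2,0,0,0,0,0,0, 2,0,0,0,0,0,0, 0,0,0,0,0,0,0]'; python3 - <<'E'
from workcell import arm
import cv2
p=arm.capture("wrist"); cv2.imwrite("pics/w2.png",p["img"]); print([p[k] for k in("rvec","tvec")])
p=arm.capture("side"); cv2.imwrite("pics/s2.png",cv2.resize(p["img"][155:245,240:360],(800,600),interpolation=3))
E
```

```text
clock: 4.65
eef_pos: [519.1, -199.0, 29.2]
orientation: [0.999, -0.041, 0.0, 0.0]
force: [-0.9, 0.5, -0.7]
finger_gap: 0.002
gripper_force: 0.3
[array([-1.99869105,  2.16836046,  0.2851946 ]), array([-156.93378554,  533.77771855,  321.41504794])]
```

View pics/s2.png

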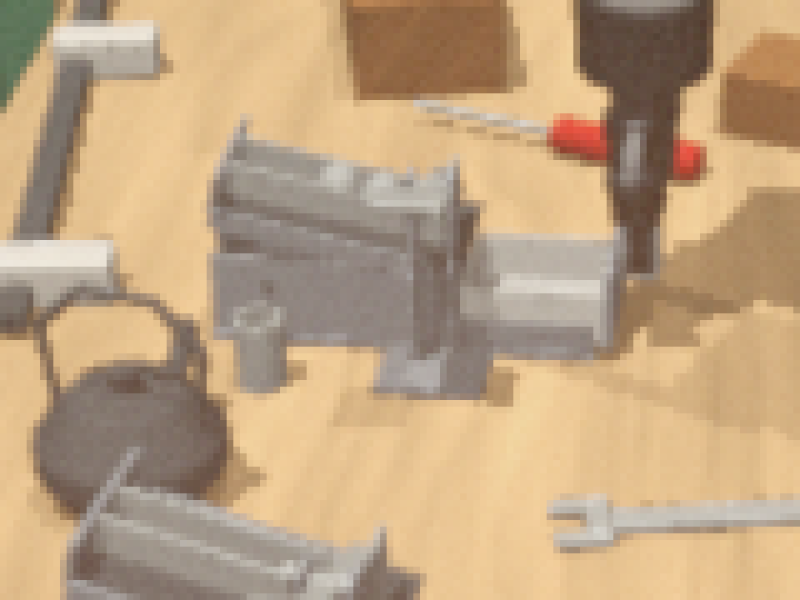

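The side crop shows the fingertips at (640,250) on the drawer front (615,290). The drawer is nearly flush with the base, and I feel no hard stop yet, so I push on in small steps.

```bash
python3 -m crank '[1.5,0,0,0,0,0,0, 1.5,0,0,0,0,0,0, 0,0,0,0,0,0,0]'
```

```text
clock: 5.05
eef_pos: [519.5, -199.2, 29.3]
orientation: [0.999, -0.041, -0.003, -0.0]
force: [-8.6, 1.1, 5.2]
finger_gap: -0.002
gripper_force: 4.1
```

```bash
python3 -m crank '[1.5,0,0,0,0,0,0, 1.5,0,0,0,0,0,0, 0,0,0,0,0,0,0]'
```

```text
clock: 5.35
eef_pos: [519.5, -199.2, 29.4]
orientation: [0.999, -0.041, -0.006, -0.0]
force: [-17.3, 1.6, 11.5]
finger_gap: -0.004
gripper_force: 8.4
```

```bash
python3 -m crank '[-10,0,0,0,0,0,0, -30,0,0,0,0,0,0, 0,0,-45,0,0,0,0, 0,0,-45,0,0,0,0, 0,0,-45,0,0,0,0, 0,0,-45,0,0,0,0]'
```

```text
clock: 5.95
eef_pos: [485.0, -196.2, 211.3]
orientation: [0.999, -0.041, 0.001, 0.0]
force: [0.8, -0.8, 0.3]
finger_gap: -0.004
gripper_force: 0.0
```

```bash
python3 -m crank '[23,-34,0,0,0,0,0, 23,-34,0,0,0,0,0, 23,-34,0,0,0,0,0, 0,0,0,0,0,0,0]'; python3 - <<'E'
from workcell import arm
import cv2
p=arm.capture("wrist"); cv2.imwrite("pics/w3.png",p["img"]); print([p[k] for k in("rvec","tvec")])
print(arm.search_frame(p,"big_paddle")[:2])
E
```

```text
clock: 6.35
eef_pos: [564.6, -96.4, 209.2]
orientation: [0.999, -0.038, 0.002, -0.001]
force: [-1.0, -1.2, -0.7]
finger_gap: 0.0
gripper_force: 0.0
[array([-2.00685506,  2.16475644,  0.28439893]), array([-53.7922662 , 523.28193314, 503.81286791])]
[{'bbox': [277.5, 90.4, 451.1, 148.5], 'confidence': 0.93}]
```

View pics/w3.png

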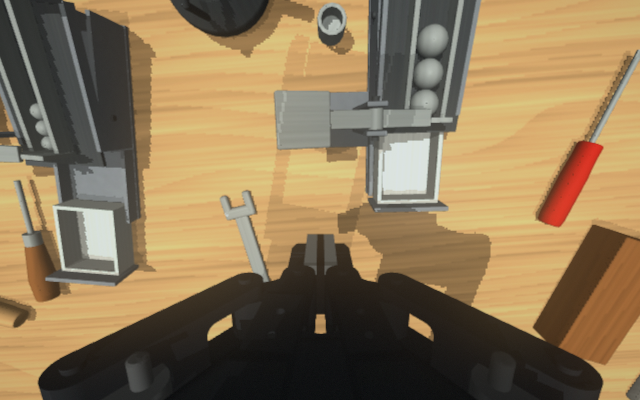

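The wrist view shows the drawer home at (408,165), with the balls still in the lane at (430,40)–(425,100). The pressing plate spans (275,91)–(331,149), centre about (303,120).

```bash
python3 - <<'E'
from h import *
W=(295.794,320.066,200.141,[-2.00685506,2.16475644,0.28439893],[-53.7922662,523.28193,503.81287])
P=back((303,120),W,134);print(P)
M=R.from_quat([0.999,-0.038,0.002,-0.001]).as_matrix()
print(M.T@(P-[564.6,-96.4,209.2]), back((408,205),W,54))
E
```

```text
[631.3 -89.8 134. ]
[ 65.71038371 -11.48579719  75.48318975] [ 538.1 -187.2   54. ]
```

```bash
python3 -m crank '[33,-6.5,0,0,0,0,0, 33,-6.5,0,0,0,0,0, 0,0,30,0,0,0,0, 0,0,25,0,0,0,0, 0,0,0,0,0,0,0]'
```

```text
clock: 6.95
eef_pos: [625.9, -93.3, 149.1]
orientation: [0.999, -0.042, -0.005, -0.001]
force: [-0.3, -0.2, -1.0]
finger_gap: -0.001
gripper_force: 0.0
```

```bash
python3 -m crank '[0,0,8,0,0,0,0, 0,0,8,0,0,0,0, 0,0,8,0,0,0,0, 0,0,8,0,0,0,0, 0,0,8,0,0,0,0, 0,0,4,0,0,0,0]'
```

```text
clock: 7.55
eef_pos: [630.0, -91.2, 111.8]
orientation: [0.999, -0.04, 0.002, -0.001]
force: [0.1, 4.7, 7.3]
finger_gap: 0.002
gripper_force: 3.6
```

```bash
python3 -m crank '[0,0,4,0,0,0,0, 0,0,3,0,0,0,0, 0,0,0,0,0,0,0]'
```

```text
clock: 7.85
eef_pos: [630.0, -91.3, 105.2]
orientation: [0.999, -0.04, 0.002, -0.001]
force: [0.5, 4.1, 6.6]
finger_gap: 0.005
gripper_force: 3.8
```

```bash
python3 -m crank '[0,0,2,0,0,0,0, 0,0,2,0,0,0,0, 0,0,0,0,0,0,0]'
```

```text
clock: 8.15
eef_pos: [630.0, -91.5, 102.5]
orientation: [0.999, -0.041, 0.002, -0.001]
force: [-1.8, 4.0, 8.7]
finger_gap: 0.002
gripper_force: 4.7
```

```bash
python3 -m crank '[0,0,2,0,0,0,0, 0,0,2,0,0,0,0, 0,0,0,0,0,0,0]'
```

```text
clock: 8.45
eef_pos: [630.2, -91.6, 102.0]
orientation: [0.999, -0.041, 0.003, -0.0]
force: [-7.3, 4.2, 19.4]
finger_gap: -0.003
gripper_force: 10.0
```

```bash
python3 -m crank '[0,0,0,0,0,0,0, 0,0,0,0,0,0,0, 0,0,0,0,0,0,0, 0,0,0,0,0,0,0, 0,0,0,0,0,0,0, 0,0,0,0,0,0,0, 0,0,0,0,0,0,0, 0,0,0,0,0,0,0]'
python3 - <<'E'
from workcell import arm
import cv2,numpy as np
p=arm.capture("wrist"); q=arm.capture("scene")
cv2.imwrite("pics/w4.png",np.vstack([cv2.resize(p["img"][0:250,240:640],(640,400)),cv2.resize(q["img"][170:270,200:360],(640,200*2),interpolation=3)[:200]]))
for n in ["big_ball0"]: print([(d["bbox"],d["confidence"]) for d in arm.search_frame(p,n)])
E
```

```text
clock: 9.25
eef_pos: [630.2, -91.6, 102.1]
orientation: [0.999, -0.04, 0.003, -0.0]
force: [-7.2, 4.5, 19.1]
finger_gap: 0.004
gripper_force: 10.0
[([435.0, 277.7, 462.3, 299.5], 0.79)]
```

View pics/w4.png

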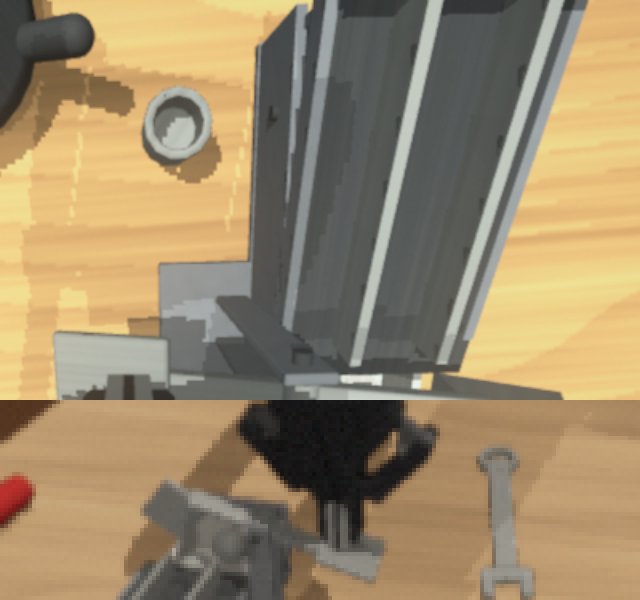

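The lane is empty (top crop) and the plate is down under the fingertips. A ball shows in the drawer at (228,545) in the lower crop. I'll hold a little longer and check that all three are in the drawer before letting go.

```bash
python3 -m crank '[0,0,0,0,0,0,0, 0,0,0,0,0,0,0, 0,0,0,0,0,0,0, 0,0,0,0,0,0,0, 0,0,0,0,0,0,0, 0,0,0,0,0,0,0]'
python3 - <<'E'
from workcell import arm
import cv2,numpy as np
p=arm.capture("wrist"); q=arm.capture("scene"); s=arm.capture("side")
f=lambda i:cv2.resize(i,(400,300),interpolation=3)
cv2.imwrite("pics/w5.png",np.vstack([np.hstack([f(p["img"][220:370,360:560]),f(q["img"][170:230,220:300])]),np.hstack([f(s["img"][160:220,270:350]),f(q["img"])])]))
E
```

```text
clock: 10.0
eef_pos: [630.2, -91.6, 102.0]
orientation: [0.999, -0.04, 0.003, -0.0]
force: [-7.7, 3.8, 20.0]
finger_gap: 0.004
gripper_force: 10.0
```

View pics/w5.png

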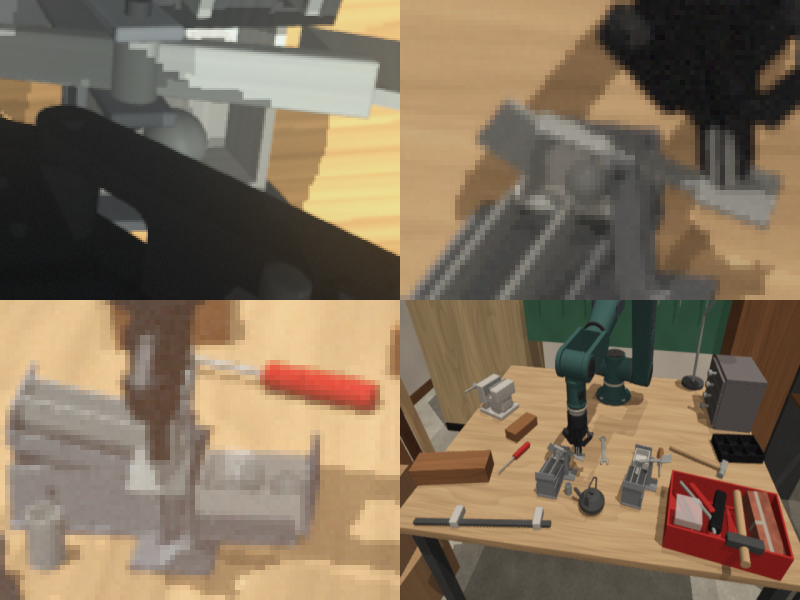

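The lane is empty and balls show in the drawer in the side crop at (225,465) and (280,470), with none loose on the bench. I let the lever up gently and back away.

```bash
python3 -m crank '[0,0,-8,0,0,0,0, 0,0,-8,0,0,0,0, 0,0,-8,0,0,0,0, 0,0,-8,0,0,0,0, 0,0,-15,0,0,0,0, 0,0,-40,0,0,0,0, 0,0,-40,0,0,0,0, -40,0,0,0,0,0,0]'; python3 -m crank '[-25,0,0,0,0,0,0, 0,0,0,0,0,0,0, 0,0,0,0,0,0,0]'
python3 - <<'E'
from workcell import arm
import cv2
p=arm.capture("wrist"); cv2.imwrite("pics/w6.png",p["img"][:260,200:600])
E
```

```text
clock: 10.95
eef_pos: [594.4, -90.4, 229.0]
orientation: [0.999, -0.041, 0.007, 0.001]
force: [0.2, -0.2, 1.8]
finger_gap: -0.0
gripper_force: 0.0
clock: 11.25
eef_pos: [563.7, -87.1, 222.2]
orientation: [0.999, -0.041, -0.0, -0.0]
force: [0.4, 0.0, 0.3]
finger_gap: -0.001
gripper_force: 0.0
```

View pics/w6.png

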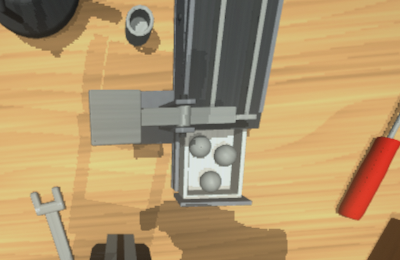

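The crop shows all three balls in the drawer at (199,146), (225,155) and (209,181). The drawer is home and the lever is level again at (120,117).

```bash
python3 -c "
from workcell import arm
print(arm.close_job())"
```

```text
the job is handed in; nothing more can be done
None
```

The job is handed in: I pushed the big drawer home and held its lever down until all three large balls were in the drawer. The lever is back up, and I touched nothing else; no verdict came back from the judging.

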